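# Index the sample carriage to the next hole

## Robot

A 6-joint arm with a two-finger parallel gripper is mounted at the origin on a cart in front of the work surface, level with it; the furniture and walls round the work are solid. World frame = base frame: x ahead of the robot, y to its left, z up, the work surface at z = 0. Lengths are in mm, angles in rad, forces in N, time in s.
With the tool pointing down it reaches from about 350 to 875 mm from the base axis. Payload 4.2 kg.
Tool frame: the origin (TCP) lies on the mounting face of the last link; the fingertips stand 173 mm ahead of it and the grasp point (between the pads) lies 155 mm ahead of it; z points along the fingers, y is the line along which they close (so a half turn about z gives the same grasp; the last joint's range is limited). The gripper opens to 85 mm and grips with 20 to 120 N. Pads are 22 mm wide; open, the fingers measure 114 mm over their backs; the gripper's body (76 mm by 85 mm) begins 54 mm behind the grasp point. The pads swing forward as they close: fully open they stand 13 mm farther back than shut.
Start: joints at [-0.907, 0.385, 0.008, 0, -1.194, -0.259], TCP at [246.16, -574.461, 404.712] pointing down, gripper open.
Joint ranges: [-3.14, 3.14], [-1.21, 2.06], [-1.07, 1.41], [-3.16, 2.05], [-2.99, -0.16], [-3.1, 3.1]. Speed limits (rad/s): [2.79, 2.79, 3.14, 3.14, 3.14, 3.14].

## Interface

Orientations are given as a unit quaternion [x, y, z, w].
In Python, from bench import arm gives the robot as it stands.
- The arm moves only by the tool carry_out, never from a script. Its argument "rows" is a list of rows, each a list of 7 numbers: the shift along the tool's x, y, z as a fraction of full scale, then the turn, a rotation vector about the tool's x, y, z as a fraction of full scale, then the opening, from -1 (shut) to 1 (fully open). A call has 1 to 12 rows; each row is the pose to reach, as a shift and turn from the pose commanded when the call began, along the tool's axes at that moment, turning the shorter way round; what a row does not reach only later rows make up. Full scale, the value 1, is 20 cm for a shift and pi rad for a turn. A row lasts 1/8 s, in which the tool goes at most 62.5 mm and 10.7 degrees, less where a joint would pass 70% of its speed; a pose out of reach is approached as far as the arm can. A call with a number of a shift or a turn outside -1 to 1 is refused whole. A call with a gripper value outside its range is refused whole. The fingers move at their own pace and stop on an object; the grip force is fixed at half the most. Time passes only in rows, so rows that repeat a pose let the fingers close. It gives the time, the measured TCP pose, the force, the opening and the grip force at its end, in the units of the state.
- arm.read_state(): the state, without advancing time (a new reading comes with each control period).
- arm.get_image(name): name is "scene" or "top"; returns (picture, depth): 400x640x3 uint8, red, green, blue; 400x640 float32, mm along the optical axis (not along the pixel's ray), 0 where there is no reading.
- arm.calibration(name): a dict with "mtx" (3x3 intrinsics, pixels), "cam_to_world" (4x4, takes a point from camera to world coordinates). Camera axes: x right, y up, looking along -z (the intrinsics and any distortion apply to the point x, -y, -z); pixel columns grow to the right and rows downward; lengths in mm; the calibration is good to about 2 mm. A picture is of the moment at which its call begins. calibration takes no time and is no camera call.
- arm.job_done(): hands the job in; it is judged then, once.
The state is a dict: "clock": time; "joints": joint angles; "joint_vel": joint speeds; "joint_efforts": joint torques, N m; "position": TCP position; "ee_rot": TCP orientation; "contact_force": force on the tool from outside, world axes, zero at the start; "wrist_torque": the same for the moment, N m; "gripper_width": finger opening in mm; "grasp_force": force on a finger pad.
Only numpy, scipy, OpenCV 4.12 (cv2) and the standard library are available. Lean on these libraries where they do the work, as an engineer would, in place of code of your own. Each camera call takes 0.05 s, during which the arm holds its last target. There are 200 camera calls.

## Task

Advance the dish carriage by one station: pull up the black spring plunger knob to free the locating pin, slide the carriage toward the tall end block, and let the pin snap fully home into the next hole, which is hidden under the deck and has to be found by feel. Be gentle: never press the pin against the bar with more than 20 N, whether down onto it or sideways in a hole, so stop pushing as soon as it clicks in. Leave the things standing around it where they are and let go at the end.

Things in the scene. Friction and masses are not known exactly. Their poses are not given: they have to be found in the camera images.
- indexer: Aluminium indexing slide fixed to the table: base plate 104 x 344 mm, a grey end block at each end, two guide rods. Origin: centre of its underside, on the table. y runs along the slide toward the TALL end block (70 mm high, inner face at y = +153 mm); the low end block (48 mm high) is at y = -160 mm. Position and yaw vary.
- index_bar: Steel bar under the deck, top 34 mm over the table, frame as the indexer's. Holes are 9.6 mm wide along the slide (pin 8 mm): one under the pin at the start, a wrong one 40 mm back toward the low block, and the next one 34 to 56 mm ahead toward the tall block, in a clamped end plate. Where exactly differs each time, is not measured and is hidden by the deck.
- knob (a point): Centre of the black plunger knob: upright cylinder, 30 mm diameter, 24 mm high; at rest its underside is 84 mm and its top 108 mm over the table. It stands over a 22 mm steel barrel (top 78 mm over the table) on the carriage, at x = 0, y = +18 mm of the indexer at the start. It rises with the pin and travels with the carriage. The dish beside it toward the low block is 66 mm high over the table.
- plunger (a joint): Lift of knob and pin in m: 0 = pin home, 9 mm deep in a hole; 0.008 to 0.009 = pin tip riding on the bar; 0.014 = rigid upper stop. A spring pulls it down with 6.5 N at 0, 10 N at the top. Let go over a hole it snaps to 0; let go elsewhere it rests on the bar and the carriage can still be slid until the pin drops in.
- carriage (a joint): Travel of the carriage along the slide in m: 0 = start hole, positive toward the tall block, range -0.044 to 0.062. The carriage (about 0.4 kg, deck 100 x 177 mm, deck top 48 mm over the table, petri dish fixed on it) slides against 1.5 N of friction, 3 to 6 N with the pin riding on the bar, and stays where it is left. It may be pushed by the knob.
- pin: Locating pin, steel, 8 mm thick, flat tip with a 1 mm rounded edge, fixed to the knob under the deck; origin on the knob's axis at table height when the pin is home (knob centre 96 mm, pin tip 25 mm above it).
- beaker: Bystander: small glass beaker, 53 mm wide, 64 mm high, standing; origin under its middle.
- flask: Bystander: small conical flask with black stopper, 69 mm wide, 143 mm high, standing; origin under its middle.
- timer: Bystander: cream clockwork timer, 62 x 79 x 75 mm; origin under its middle.
- dropper: Bystander: brown dropper bottle, 37 mm wide, 102 mm high, standing; origin under its middle.

How it is judged (in metres and radians):
On the way:
1. the pin is drawn clear of its hole by the knob (value of joint plunger above 0.0082 m), for 0.1 s.
At the end, for the whole second after the job is handed in: The carriage stands still 32 to 58 mm from its start toward the tall end block with the plunger within 1.5 mm of fully down, which is possible only with the pin in the next hole (value of joint plunger below 0.0015 m and value of joint carriage between 0.032 and 0.058 m and velocity of joint carriage between -0.005 and 0.005 m/s); the robot touches nothing.
It fails at once if the pin is pressed against the index bar with more than 20 N (contact force between pin and index_bar above 20 N).
It fails at once if a bystander is moved more than 20 mm (distance of any of beaker, flask, timer, dropper from where it was at the start of the episode above 0.02 m).
It also fails if it takes over 53 s, if anything falls off the work surface, if the arm or the gripper's body presses on something with over 40 N, if the wrist force passes 120 N, or if a joint passes its speed limit or range.

## Working session

There is one attempt and no reset: what is moved stays moved. The work goes in short steps, Python scripts to look and compute and a tool call to move; the robot and the scene stay as the last step left them, time stands still between calls to the robot, and variables do not carry over. Pictures are saved under pics/ and viewed, at most 10 in all, crops included, and the job is handed in when it is done.

Besides the shell and the picture viewer there is one more tool, called as name(argument=value, ...), one argument or row to a line, values as JSON. carry_out: Moves the arm, as the interface text tells. Its arguments: {"type":"object","properties":{"rows":{"type":"array"}},"required":["rows"]}

```bash
mkdir -p pics
cat > h.py <<'E'
import numpy as np,cv2
from bench import arm
def cast(name,px,z):
    c=arm.calibration(name);K=np.array(c["mtx"],float);T=np.array(c["cam_to_world"],float)
    p=np.atleast_2d(px).astype(float)
    d=np.c_[(p[:,0]-K[0,2])/K[0,0],-(p[:,1]-K[1,2])/K[1,1],-np.ones(len(p))]@T[:3,:3].T
    o=T[:3,3];return o+d*((z-o[2])/d[:,2])[:,None]
def cloud(name,dep):
    c=arm.calibration(name);K=np.array(c["mtx"],float);T=np.array(c["cam_to_world"],float)
    v,u=np.mgrid[:dep.shape[0],:dep.shape[1]]
    P=np.stack([(u-K[0,2])/K[0,0]*dep,-(v-K[1,2])/K[1,1]*dep,-dep],-1)
    return P@T[:3,:3].T+T[:3,3]
E
python3 - <<'E'
from h import *
for n in("top","scene"):
    p,d=arm.get_image(n);cv2.imwrite(f"pics/{n}0.png",p[:,:,::-1]);np.save(n+"p.npy",p);np.save(n+"d.npy",d)
    print(n,arm.calibration(n))
print(arm.read_state())
E
```

```text
top {'mtx': array([[397.14672065,   0.        , 323.97383723],
       [  0.        , 397.14672065, 200.82217265],
       [  0.        ,   0.        ,   1.        ]]), 'cam_to_world': array([[-9.25326694e-03,  9.95783615e-01, -9.12653785e-02,
         4.42232490e+02],
       [-9.99951477e-01, -9.52305500e-03, -2.52104572e-03,
         1.04774287e+01],
       [-3.37954124e-03,  9.12376221e-02,  9.95823416e-01,
         1.24480061e+03],
       [ 0.00000000e+00,  0.00000000e+00,  0.00000000e+00,
         1.00000000e+00]])}
scene {'mtx': array([[470.11962154,   0.        , 325.19993073],
       [  0.        , 470.11962154, 197.98184193],
       [  0.        ,   0.        ,   1.        ]]), 'cam_to_world': array([[-7.58646364e-01,  2.63190053e-01, -5.95975411e-01,
        -4.00869131e+02],
       [-6.51420593e-01, -3.20952372e-01,  6.87488753e-01,
         1.08116831e+03],
       [-1.03395206e-02,  9.09791499e-01,  4.14936770e-01,
         7.31159723e+02],
       [ 0.00000000e+00,  0.00000000e+00,  0.00000000e+00,
         1.00000000e+00]])}
{'clock': 0.1, 'joints': array([-9.07399530e-01,  3.85484108e-01,  6.75174983e-03, -4.20424080e-04,
       -1.19400660e+00, -2.58573187e-01]), 'joint_vel': array([-0.0003672 , -0.0021415 ,  0.00274373,  0.00086186,  0.00010066,
        0.00029258]), 'joint_efforts': array([-2.26022712e-03, -3.93318164e+01,  1.88928312e+01,  4.19803396e+00,
       -2.61668894e-03,  1.01701031e-05]), 'position': array([ 246.10262962, -574.30782981,  403.72591018]), 'ee_rot': array([-2.00956429e-01,  9.79599680e-01,  9.56838148e-04, -2.57075052e-04]), 'contact_force': array([ 0.21159126,  0.57676206, -0.18640555]), 'wrist_torque': array([-0.02695305, -0.0098755 , -0.04893967]), 'grasp_force': 0.0, 'gripper_width': 85.12046374037317}
```

View pics/top0.png

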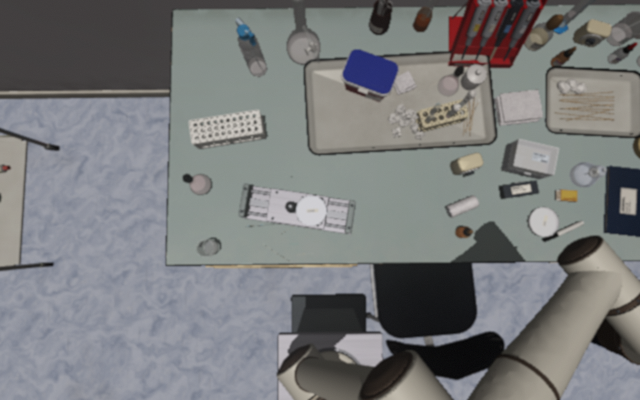

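View pics/scene0.png

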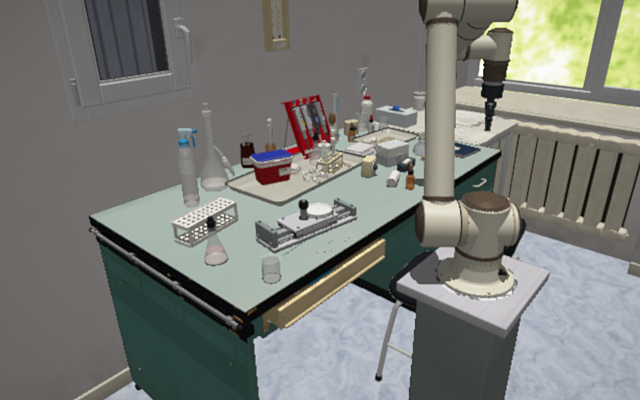

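Top view: the indexer lies at about (297,208), its black knob at (291,207) and the dish at (311,211). The flask (200,183) and beaker (209,246) are off to the left, and the timer and dropper are to the right at about (465,163) and (463,231). I'll measure next.

Run:
```python
from h import *
p=np.load("topp.npy");d=np.load("topd.npy");W=cloud("top",d)
r=(slice(170,250),slice(225,370))
cv2.imwrite("pics/crop.png",cv2.resize(p[r][:,:,::-1],None,fx=5.5,fy=5.5,interpolation=cv2.INTER_CUBIC))
w=W[r].reshape(-1,3)
g=p[r].max(2).reshape(-1)
v,u=np.mgrid[170:250,225:370];u=u.ravel();v=v.ravel()
m=(w[:,2]>8)&(w[:,2]<75)
q=np.c_[u,v][m].astype(np.int32)
print("rect px",cv2.minAreaRect(q)); 
X=w[m][:,:2].astype(np.float32); rr=cv2.minAreaRect(X);print("rect w",rr)
k=w[(w[:,2]>98)];print("knob top depth",len(k),k.mean(0),k.min(0),k.max(0))
m2=(g<60)&(abs(u-291)<14)&(abs(v-207)<14);pp=np.c_[u,v][m2];print(len(pp),pp.mean(0),pp.min(0),pp.max(0),cast("top",pp.mean(0),100))
for z0,z1 in((44,52),(60,74)):
    t=w[(w[:,2]>z0)&(w[:,2]<z1)];print(z0,len(t),t.mean(0),t.min(0),t.max(0))
# scene knob
p=np.load("scenep.npy");v,u=np.mgrid[195:222,292:316];g=p[195:222,292:316].max(2)
mm=g<60;print("scene",mm.sum(),u[mm].mean(),v[mm].mean(),u[mm].min(),u[mm].max(),v[mm].min(),v[mm].max())
c=[u[mm].mean(),v[mm].mean()];print(cast("scene",c,96))
cv2.imwrite("pics/crops.png",cv2.resize(p[185:260,240:370,::-1],None,fx=6,fy=6,interpolation=cv2.INTER_CUBIC))
```

```text
rect px ((295.5, 214.0), (114.42169952392578, 62.636016845703125), 9.462323188781738)
rect w ((515.0224609375, 97.33561706542969), (342.6502685546875, 195.544189453125), 80.0865249633789)
knob top depth 123 [508.3621062   84.06407796 422.30172691] [442.23248976  10.47742867 100.51293358] [ 547.23765377  125.65218033 1244.80061234]
31 [292.16129032 207.48387097] [287 203] [295 211] [[528.69208209 105.52085766 100.        ]]
44 1153 [529.85248396  97.56231219  48.32920087] [457.18515516 -77.36890692  44.01535294] [593.01364361 252.84781094  51.99562483]
60 940 [530.81960877  98.40724906  65.65394941] [478.69645892  10.55034541  60.07561064] [606.04963266 269.01929878  73.9425493 ]
scene 71 302.88732394366195 205.59154929577466 299 307 201 218
[[528.13605355 117.15549132  96.        ]]
```

View pics/crop.png

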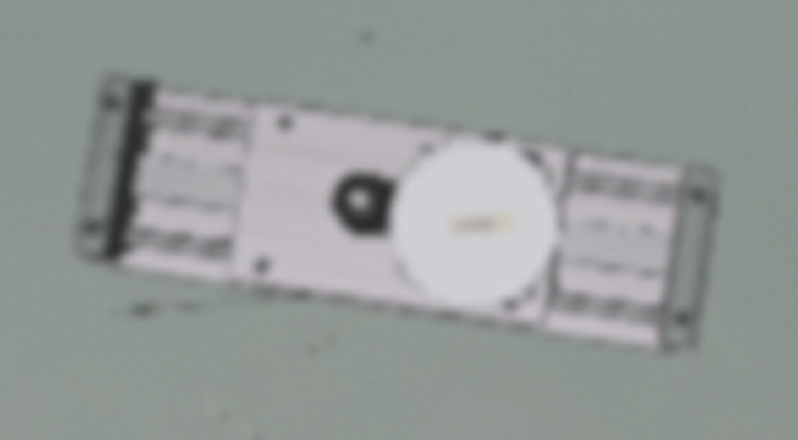

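View pics/crops.png

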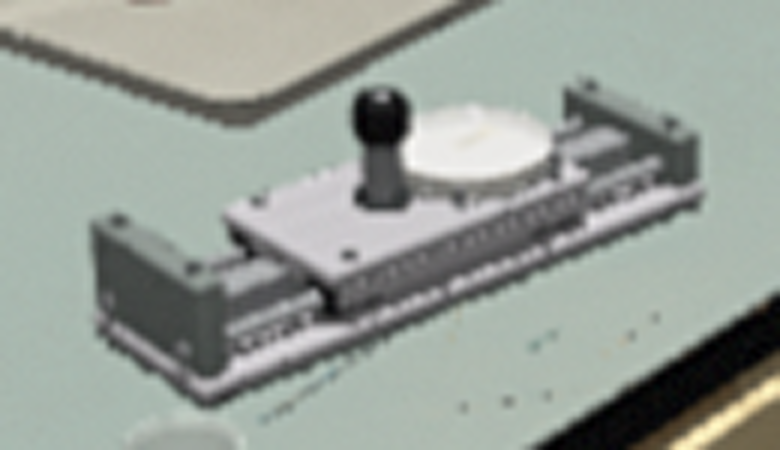

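The crops show the tall block at the left end (top-view crop x about 80-155) and the knob at crop (363,203), which is px (290.6,206.5). In the scene view the knob is at about (303.2,204.3). Slide corners in the top crop: tall outer (112,73) and (80,258), low outer (717,168) and (688,350).

Run:
```python
from h import *
f=lambda x,y:(225+(x+.5)/5.5-.5,170+(y+.5)/5.5-.5)
k=cast("top",f(363,203),104)[0];print("knob top",k)
for z in(90,96,102):print("knob scene",z,cast("scene",(303.2,204.3),z)[0])
T=cast("top",[f(112,73),f(80,258)],70);L=cast("top",[f(717,168),f(688,350)],48);print(T,L)
a=T.mean(0)-L.mean(0);print("axis",a,np.degrees(np.arctan2(a[1],a[0])))
print("T edge",T[0]-T[1],"L edge",L[0]-L[1])
u=a[:2]/np.linalg.norm(a[:2]);print("len",np.linalg.norm(a[:2]))
mid=(T.mean(0)+L.mean(0))[:2]/2;print("knob by slide",mid+18*u, "u",u)
# deck edges
D=cast("top",[f(255,103),f(232,275)],48);print("deck front mid",D.mean(0),(D.mean(0)[:2]-k[:2])@u)
w=cloud("top",np.load("topd.npy"));r=w[200:214,284:298].reshape(-1,3);r=r[(r[:,2]>95)&(r[:,2]<120)];print("depth knob",len(r),r.mean(0),np.median(r,0))
r=w[170:250,225:370].reshape(-1,3);r=r[(r[:,2]>44)&(r[:,2]<52)&(r[:,0]>480)&(r[:,1]>90)&(r[:,1]<220)]
print(cv2.minAreaRect(r[:,:2].astype(np.float32)))
r=w[170:250,225:370].reshape(-1,3);r=r[(r[:,2]>3)&(r[:,2]<120)&(r[:,0]>440)];v=r[:,:2]-r[:,:2].mean(0);print("pca",np.linalg.svd(v,full_matrices=False)[2][0],len(r))
s=arm.read_state();from scipy.spatial.transform import Rotation as R;print(R.from_quat(s["ee_rot"]).as_matrix().round(3))
```

```text
knob top [531.27570618 109.70948632 104.        ]
knob scene 90 [542.71846916 100.38822556  90.        ]
knob scene 96 [533.8883362  109.56640735  96.        ]
knob scene 102 [525.05820324 118.74458915 102.        ]
[[605.98284104 248.80800091  70.        ]
 [505.67448984 265.15681582  70.        ]] [[553.10433719 -80.2501241   48.        ]
 [453.46199388 -62.78715403  48.        ]]
axis [ 52.5454999  328.50104744  22.        ] 80.9122175158542
T edge [100.3083512  -16.34881491   0.        ] L edge [ 99.64234331 -17.46297007   0.        ]
len 332.6769720409051
knob by slide [532.3989707  110.50593982] u [0.15794751 0.98744751]
deck front mid [544.16574338 180.29555227  48.        ] 71.73598431723092
depth knob 89 [533.62510574 112.17583163 108.08866956] [532.75748878 111.31733215 107.9289746 ]
((537.088134765625, 134.25152587890625), (99.69243621826172, 99.88811492919922), 81.08621215820312)
pca [-0.10532615 -0.99443773] 4624
[[-0.919 -0.394 -0.001]
 [-0.394  0.919  0.002]
 [ 0.     0.002 -1.   ]]
```

carry_out(
  rows=[
    [-0.22,0.215,0,0,0,0,1],
    [-0.44,0.43,0,0,0,0,1],
    [-0.66,0.645,0,0,0,0,1],
    [-0.89,0.86,0,0,0,0,1],
  ],
)

```text
clock: 0.6
position: [342.1, -344.9, 404.4]
ee_rot: [-0.201, 0.98, 0.0, -0.0]
contact_force: [1.7, 0.5, 1.3]
gripper_width: 85.6
grasp_force: 0.0
```

carry_out(
  rows=[
    [-0.22,0.215,0,0,0,0,1],
    [-0.44,0.43,0,0,0,0,1],
    [-0.66,0.645,0,0,0,0,1],
    [-0.89,0.86,0,0,0,0,1],
  ],
)

```text
clock: 1.1
position: [437.6, -117.0, 404.7]
ee_rot: [-0.201, 0.98, 0.0, 0.0]
contact_force: [2.2, -1.2, -0.9]
gripper_width: 85.3
grasp_force: 0.0
```

carry_out(
  rows=[
    [-0.22,0.215,0,0,0,-0.05,1],
    [-0.44,0.43,0,0,0,-0.1,1],
    [-0.66,0.645,0,0,0,-0.15,1],
    [-0.89,0.86,0,0,0,-0.2,1],
    [-0.89,0.86,0,0,0,-0.25,1],
    [-0.89,0.86,0,0,0,-0.3,1],
    [-0.89,0.86,0,0,0,-0.32,1],
    [-0.89,0.86,0,0,0,-0.32,1],
  ],
)

```text
clock: 2.1
position: [533.3, 109.3, 404.2]
ee_rot: [-0.648, 0.762, 0.0, -0.001]
contact_force: [-0.1, -0.4, 0.7]
gripper_width: 85.5
grasp_force: 0.0
```

```bash
cat > st.py <<'E'
from h import *
from scipy.spatial.transform import Rotation as R
s=arm.read_state();M=R.from_quat(s["ee_rot"]).as_matrix();print(s["clock"],s["position"].round(2),s["contact_force"].round(2),s["gripper_width"],s["joints"].round(2));print(M.round(4))
k=np.array([532.5,110.5,251]);print("to grasp, tool frame/200:",(M.T@(k-s["position"])/200).round(4),"yaw y",np.degrees(np.arctan2(M[1,1],M[0,1])))
E
python3 st.py
```

```text
2.1 [533.29 109.32 404.23] [-0.13 -0.44  0.66] 85.52149278423589 [ 0.5   0.25 -0.19 -0.   -1.13 -0.66]
[[-1.607e-01 -9.870e-01 -1.000e-03]
 [-9.870e-01  1.607e-01 -3.000e-04]
 [ 5.000e-04  1.000e-03 -1.000e+00]]
to grasp, tool frame/200: [-0.0056  0.0041  0.7661] yaw y 170.75040082426955
```

carry_out(
  rows=[
    [-0.006,0.004,0.25,0,0,0,1],
    [-0.006,0.004,0.5,0,0,0,1],
    [-0.006,0.004,0.65,0,0,0,1],
    [-0.006,0.004,0.72,0,0,0,1],
    [-0.006,0.004,0.76,0,0,0,1],
    [-0.006,0.004,0.76,0,0,0,0.2],
    [-0.006,0.004,0.76,0,0,0,0.0],
    [-0.006,0.004,0.76,0,0,0,0.0],
  ],
)

```text
clock: 3.1
position: [533.0, 110.7, 253.7]
ee_rot: [-0.648, 0.762, -0.0, 0.001]
contact_force: [-1.2, -0.3, 0.1]
gripper_width: 42.5
grasp_force: 0.0
```

```bash
python3 st.py
python3 - <<'E'
from h import *
a,d=arm.get_image("scene");t,d2=arm.get_image("top")
c=lambda i,r0,r1,c0,c1:cv2.resize(i[r0:r1,c0:c1,::-1],(700,290),interpolation=cv2.INTER_CUBIC)
cv2.imwrite("pics/g1.png",np.vstack([c(a,165,240,230,410),c(t,170,245,210,390)]))
E
```

```text
3.1 [533.02 110.7  253.67] [-1.22 -0.31  0.06] 42.45207019541969 [ 0.5   0.41 -0.39  0.   -0.77 -0.66]
[[-1.600e-01 -9.871e-01  1.800e-03]
 [-9.871e-01  1.600e-01  9.000e-04]
 [-1.100e-03 -1.600e-03 -1.000e+00]]
to grasp, tool frame/200: [0.0014 0.0024 0.0134] yaw y 170.7936902719552
```

View pics/g1.png

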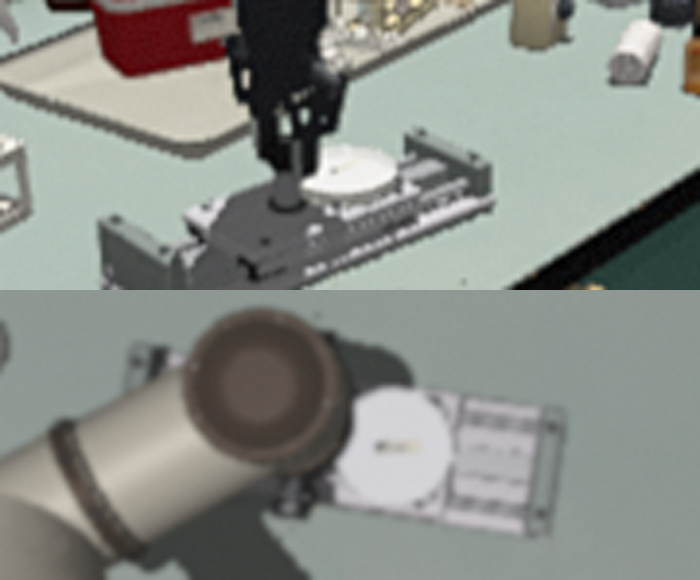

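The gripper straddles the knob (upper panel, about (290,160)) with clear space around it. I'll close on it.

carry_out(
  rows=[
    [0,0,0.005,0,0,0,-0.2],
    [0,0,0.005,0,0,0,-0.4],
    [0,0,0.005,0,0,0,-0.4],
    [0,0,0.005,0,0,0,-0.4],
    [0,0,0.005,0,0,0,-0.4],
  ],
)

```text
clock: 3.82
position: [533.2, 110.7, 252.1]
ee_rot: [-0.648, 0.761, -0.0, 0.001]
contact_force: [2.2, -0.6, 3.4]
gripper_width: 28.1
grasp_force: 59.1
```

carry_out(
  rows=[
    [0,0,-0.01,0,0,0,-0.4],
    [0,0,-0.02,0,0,0,-0.4],
    [0,0,-0.03,0,0,0,-0.4],
    [0,0,-0.04,0,0,0,-0.4],
    [0,0,-0.05,0,0,0,-0.4],
    [0,0,-0.057,0,0,0,-0.4],
    [0,0,-0.057,0,0,0,-0.4],
    [0,0,-0.057,0,0,0,-0.4],
  ],
)

```text
clock: 4.82
position: [533.2, 110.7, 261.5]
ee_rot: [-0.648, 0.762, 0.0, 0.0]
contact_force: [6.7, -0.7, -9.0]
gripper_width: 27.6
grasp_force: 59.7
```

carry_out(
  rows=[
    [0,0,-0.005,0,0,0,-0.4],
    [0,0,-0.01,0,0,0,-0.4],
    [-0.01,0,-0.01,0,0,0,-0.4],
    [-0.03,0,-0.01,0,0,0,-0.4],
    [-0.05,0,-0.01,0,0,0,-0.4],
    [-0.05,0,-0.01,0,0,0,-0.4],
  ],
)

```text
clock: 5.58
position: [534.8, 120.5, 263.2]
ee_rot: [-0.648, 0.762, 0.0, 0.0]
contact_force: [6.9, -1.4, -8.9]
gripper_width: 27.6
grasp_force: 59.7
```

carry_out(
  rows=[
    [-0.02,0,0,0,0,0,-0.4],
    [-0.04,0,0,0,0,0,-0.4],
    [-0.06,0,0,0,0,0,-0.4],
    [-0.08,0,0,0,0,0,-0.4],
    [-0.1,0,0,0,0,0,-0.4],
    [-0.1,0,0,0,0,0,-0.4],
  ],
)

```text
clock: 6.32
position: [538.0, 140.2, 263.1]
ee_rot: [-0.648, 0.762, 0.0, 0.0]
contact_force: [7.2, -0.6, -8.6]
gripper_width: 27.6
grasp_force: 59.8
```

carry_out(
  rows=[
    [0,0,0.003,0,0,0,-0.4],
    [0,0,0.006,0,0,0,-0.4],
    [0,0,0.009,0,0,0,-0.4],
    [0,0,0.009,0,0,0,-0.4],
  ],
)

```text
clock: 6.82
position: [538.0, 140.2, 261.5]
ee_rot: [-0.648, 0.762, 0.0, 0.0]
contact_force: [7.6, -0.7, -9.5]
gripper_width: 28.1
grasp_force: 59.8
```

carry_out(
  rows=[
    [0,0,0.003,0,0,0,-0.4],
    [0,0,0.003,0,0,0,-0.4],
    [0,0,0.003,0,0,0,0.2],
    [0,0,0.003,0,0,0,0.2],
    [0,0,0.003,0,0,0,0.2],
  ],
)

```text
clock: 7.45
position: [537.3, 140.2, 262.7]
ee_rot: [-0.648, 0.762, 0.0, -0.0]
contact_force: [-0.6, 1.2, -0.1]
gripper_width: 51.2
grasp_force: 0.0
```

carry_out(
  rows=[
    [0,0,-0.1,0,0,0,0.2],
    [0,0,-0.2,0,0,0,0.2],
    [0.1,0,-0.22,0,0,0,-0.5],
    [0.22,0,-0.22,0,0,0,-1],
    [0.22,0,-0.22,0,0,0,-1],
    [0.22,0,-0.22,0,0,0,-1],
    [0.22,0,-0.22,0,0,0,-1],
    [0.22,0,-0.22,0,0,0,-1],
  ],
)

```text
clock: 8.45
position: [530.7, 97.1, 306.5]
ee_rot: [-0.648, 0.761, 0.0, -0.0]
contact_force: [0.6, -0.1, 0.2]
gripper_width: -0.4
grasp_force: 0.0
```

```bash
cat > kn.py <<'E'
from h import *
t,d=arm.get_image("scene");W=cloud("scene",d)
# dark pixels near the knob line
dark=(t.max(2)<60);m=dark&(W[:,:,2]>75)&(W[:,:,2]<125)&(abs(W[:,:,0]-540)<40)&(W[:,:,1]>110)&(W[:,:,1]<200)
w=W[m];print(len(w),w.mean(0).round(1),np.percentile(w,[2,98],axis=0).round(1))
c=t[165:240,230:410,::-1];cv2.imwrite("pics/s_%d.png"%round(arm.read_state()["clock"]*100),cv2.resize(c,(720,300),interpolation=cv2.INTER_CUBIC))
E
python3 kn.py; python3 st.py; ls pics
```

```text
68 [531.5 147.9 109.2] [[521.4 135.6  95.2]
 [544.9 156.  119.4]]
8.5 [530.63  97.08 306.56] [ 1.61  0.13 -0.86] -0.43717128649297354 [ 0.48  0.33 -0.34  0.   -0.9  -0.64]
[[-1.595e-01 -9.872e-01 -2.000e-04]
 [-9.872e-01  1.595e-01 -1.000e-04]
 [ 1.000e-04  2.000e-04 -1.000e+00]]
to grasp, tool frame/200: [-0.0678  0.0014  0.2778] yaw y 170.8223305876605
crop.png
crops.png
g1.png
s_850.png
scene0.png
top0.png
```

carry_out(
  rows=[
    [0,0,0.1,0,0,0,-1],
    [0,0,0.2,0,0,0,-1],
    [0,0,0.25,0,0,0,-1],
    [0,0,0.25,0,0,0,-1],
    [-0.04,0,0.25,0,0,0,-1],
    [-0.07,0,0.25,0,0,0,-1],
    [-0.07,0,0.25,0,0,0,-1],
  ],
)

```text
clock: 9.38
position: [533.1, 111.3, 257.2]
ee_rot: [-0.648, 0.761, -0.0, 0.001]
contact_force: [0.2, 0.1, 0.8]
gripper_width: 0.3
grasp_force: 0.0
```

carry_out(
  rows=[
    [-0.005,0,0,0,0,0,-1],
    [-0.01,0,0,0,0,0,-1],
    [-0.015,0,0,0,0,0,-1],
    [-0.015,0,0,0,0,0,-1],
  ],
)

```text
clock: 9.88
position: [533.3, 113.6, 256.7]
ee_rot: [-0.648, 0.762, -0.0, 0.0]
contact_force: [0.4, 0.6, 0.3]
gripper_width: 0.2
grasp_force: 0.0
```

carry_out(
  rows=[
    [-0.004,0,0,0,0,0,-1],
    [-0.008,0,0,0,0,0,-1],
    [-0.008,0,0,0,0,0,-1],
  ],
)

```text
clock: 10.25
position: [533.6, 115.2, 256.7]
ee_rot: [-0.648, 0.762, 0.0, -0.0]
contact_force: [-0.3, -0.7, -0.3]
gripper_width: -0.1
grasp_force: 0.0
```

carry_out(
  rows=[
    [-0.003,0,0,0,0,0,-1],
    [-0.006,0,0,0,0,0,-1],
    [-0.006,0,0,0,0,0,-1],
  ],
)

```text
clock: 10.62
position: [533.7, 115.9, 256.7]
ee_rot: [-0.648, 0.762, -0.0, -0.001]
contact_force: [-0.2, -3.5, 1.0]
gripper_width: 0.0
grasp_force: 1.7
```

carry_out(
  rows=[
    [-0.003,0,0,0,0,0,-1],
    [-0.006,0,0,0,0,0,-1],
    [-0.006,0,0,0,0,0,-1],
  ],
)

```text
clock: 11.0
position: [533.8, 116.5, 256.7]
ee_rot: [-0.648, 0.762, -0.0, -0.001]
contact_force: [1.2, -7.5, 1.0]
gripper_width: -0.0
grasp_force: 3.3
```

```bash
python3 kn.py; python3 st.py;ls pics
```

```text
115 [528.8 138.  109.2] [[518.2 114.7  95. ]
 [545.1 155.4 123. ]]
11.05 [533.77 116.49 256.66] [ 1.37 -6.81  1.69] -0.2806883764691593 [ 0.51  0.41 -0.38  0.   -0.79 -0.67]
[[-0.1604 -0.987  -0.0015]
 [-0.987   0.1604 -0.0019]
 [ 0.0022  0.0011 -1.    ]]
to grasp, tool frame/200: [0.0305 0.0015 0.0284] yaw y 170.76765900279457
crop.png
crops.png
g1.png
s_1105.png
s_850.png
scene0.png
top0.png
```

View pics/s_1105.png

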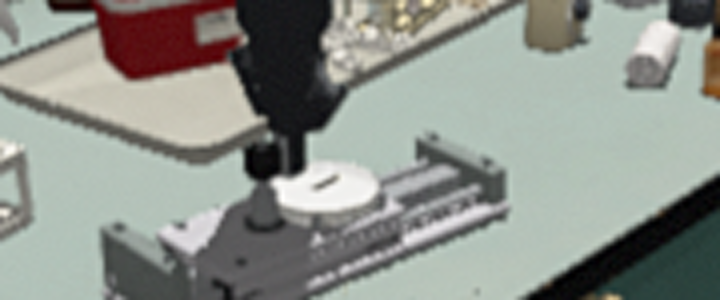

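The knob is still raised, at (263,158) with a gap above the barrel, and the fingers are against its back. I'll keep pushing in small steps.

carry_out(
  rows=[
    [-0.003,0,0,0,0,0,-1],
    [-0.003,0,0,0,0,0,-1],
  ],
)

```text
clock: 11.3
position: [533.9, 117.5, 256.4]
ee_rot: [-0.648, 0.762, -0.0, -0.001]
contact_force: [1.2, -4.7, -1.2]
gripper_width: 0.3
grasp_force: 2.1
```

carry_out(
  rows=[
    [-0.003,0,0,0,0,0,-1],
    [-0.003,0,0,0,0,0,-1],
  ],
)

```text
clock: 11.55
position: [534.0, 118.1, 256.4]
ee_rot: [-0.648, 0.762, -0.0, -0.001]
contact_force: [2.0, -5.1, -0.6]
gripper_width: 0.6
grasp_force: 2.6
```

carry_out(
  rows=[
    [-0.002,0,0,0,0,0,-1],
    [-0.004,0,0,0,0,0,-1],
    [-0.006,0,0,0,0,0,-1],
    [-0.008,0,0,0,0,0,-1],
    [-0.008,0,0,0,0,0,-1],
  ],
)

```text
clock: 12.18
position: [534.2, 119.6, 256.4]
ee_rot: [-0.648, 0.762, -0.0, -0.001]
contact_force: [1.4, -6.3, -1.2]
gripper_width: 0.1
grasp_force: 2.8
```

carry_out(
  rows=[
    [-0.002,0,0,0,0,0,-1],
    [-0.004,0,0,0,0,0,-1],
    [-0.006,0,0,0,0,0,-1],
    [-0.008,0,0,0,0,0,-1],
    [-0.008,0,0,0,0,0,-1],
  ],
)

```text
clock: 12.8
position: [534.5, 121.2, 256.4]
ee_rot: [-0.648, 0.762, -0.0, -0.001]
contact_force: [1.6, -6.4, -0.0]
gripper_width: -0.3
grasp_force: 2.9
```

carry_out(
  rows=[
    [-0.002,0,0,0,0,0,-1],
    [-0.004,0,0,0,0,0,-1],
    [-0.006,0,0,0,0,0,-1],
    [-0.008,0,0,0,0,0,-1],
    [-0.008,0,0,0,0,0,-1],
  ],
)

```text
clock: 13.42
position: [534.7, 122.8, 256.4]
ee_rot: [-0.648, 0.762, -0.0, -0.001]
contact_force: [1.6, -5.5, -1.1]
gripper_width: -0.2
grasp_force: 2.8
```

carry_out(
  rows=[
    [-0.002,0,0,0,0,0,-1],
    [-0.004,0,0,0,0,0,-1],
    [-0.006,0,0,0,0,0,-1],
    [-0.008,0,0,0,0,0,-1],
    [-0.008,0,0,0,0,0,-1],
  ],
)

```text
clock: 14.05
position: [535.0, 124.3, 256.4]
ee_rot: [-0.648, 0.762, -0.0, -0.001]
contact_force: [1.3, -5.5, -0.9]
gripper_width: 0.0
grasp_force: 2.9
```

carry_out(
  rows=[
    [-0.002,0,0,0,0,0,-1],
    [-0.004,0,0,0,0,0,-1],
    [-0.006,0,0,0,0,0,-1],
    [-0.008,0,0,0,0,0,-1],
    [-0.008,0,0,0,0,0,-1],
  ],
)

```text
clock: 14.68
position: [535.3, 125.9, 256.4]
ee_rot: [-0.648, 0.762, -0.0, -0.001]
contact_force: [0.7, -6.2, -0.6]
gripper_width: -0.2
grasp_force: 2.7
```

carry_out(
  rows=[
    [-0.002,0,0,0,0,0,-1],
    [-0.004,0,0,0,0,0,-1],
    [-0.006,0,0,0,0,0,-1],
    [-0.008,0,0,0,0,0,-1],
    [-0.008,0,0,0,0,0,-1],
  ],
)

```text
clock: 15.3
position: [535.5, 127.6, 256.3]
ee_rot: [-0.648, 0.762, -0.0, -0.001]
contact_force: [2.1, -3.9, -1.8]
gripper_width: 0.4
grasp_force: 2.4
```

```bash
python3 kn.py; python3 st.py|head -1
```

```text
118 [530.2 149.6 109.2] [[519.2 126.3  95.5]
 [545.3 167.1 123. ]]
15.35 [535.52 127.68 256.26] [ 1.72 -5.58 -1.65] 0.08290959943052721 [ 0.53  0.41 -0.37  0.   -0.79 -0.69]
```

carry_out(
  rows=[
    [-0.002,0,0,0,0,0,-1],
    [-0.004,0,0,0,0,0,-1],
    [-0.004,0,0,0,0,0,-1],
  ],
)

```text
clock: 15.72
position: [535.7, 128.5, 256.2]
ee_rot: [-0.648, 0.762, 0.0, -0.001]
contact_force: [1.7, -5.2, -2.7]
gripper_width: -0.1
grasp_force: 2.2
```

carry_out(
  rows=[
    [-0.002,0,0,0,0,0,-1],
    [-0.004,0,0,0,0,0,-1],
    [-0.006,0,0,0,0,0,-1],
    [-0.008,0,0,0,0,0,-1],
    [-0.008,0,0,0,0,0,-1],
  ],
)

```text
clock: 16.35
position: [535.9, 129.9, 256.1]
ee_rot: [-0.648, 0.762, -0.0, -0.001]
contact_force: [2.2, -5.2, -2.1]
gripper_width: -0.0
grasp_force: 2.5
```

carry_out(
  rows=[
    [-0.002,0,0,0,0,0,-1],
    [-0.004,0,0,0,0,0,-1],
    [-0.006,0,0,0,0,0,-1],
    [-0.008,0,0,0,0,0,-1],
    [-0.008,0,0,0,0,0,-1],
  ],
)

```text
clock: 16.98
position: [536.1, 131.4, 256.1]
ee_rot: [-0.648, 0.762, -0.0, -0.001]
contact_force: [1.0, -6.7, -2.3]
gripper_width: -0.0
grasp_force: 2.7
```

carry_out(
  rows=[
    [-0.002,0,0,0,0,0,-1],
    [-0.004,0,0,0,0,0,-1],
    [-0.006,0,0,0,0,0,-1],
    [-0.008,0,0,0,0,0,-1],
    [-0.008,0,0,0,0,0,-1],
  ],
)

```text
clock: 17.6
position: [536.4, 134.0, 256.6]
ee_rot: [-0.648, 0.762, 0.0, -0.0]
contact_force: [-0.7, -1.9, -1.6]
gripper_width: -0.3
grasp_force: 0.7
```

The force fell and the fingers jumped forward, so the pin probably dropped. I'll check before moving.

```bash
python3 kn.py; python3 st.py|head -1; ls pics
```

```text
118 [531.3 155.7 104.5] [[521.8 132.4  87.9]
 [545.5 173.7 122.1]]
17.65 [536.41 134.   256.62] [-0.14 -2.19  0.12] 0.3291768107742811 [ 0.54  0.42 -0.36 -0.   -0.79 -0.7 ]
crop.png
crops.png
g1.png
s_1105.png
s_1535.png
s_1765.png
s_850.png
scene0.png
top0.png
```

View pics/s_1765.png

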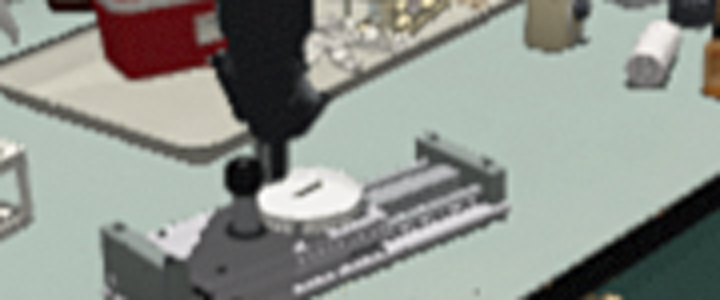

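The knob at (243,175) has dropped onto the barrel. I'll back the fingers off, retreat upward and verify.

carry_out(
  rows=[
    [0.03,0,0,0,0,0,-1],
    [0.08,0,0,0,0,0,-1],
    [0.08,0,-0.2,0,0,0,-1],
    [0.08,0,-0.45,0,0,0,-1],
    [0.3,0,-0.7,0,0,0,-1],
    [0.5,0,-0.7,0,0,0,-1],
    [0.5,0,-0.7,0,0,0,-1],
    [0.5,0,-0.7,0,0,0,-1],
  ],
)

```text
clock: 18.65
position: [520.4, 34.7, 396.7]
ee_rot: [-0.648, 0.762, 0.0, 0.0]
contact_force: [0.2, -0.5, -0.2]
gripper_width: -0.1
grasp_force: 0.0
```

```bash
python3 kn.py; python3 st.py|head -1
python3 - <<'E'
from h import *
d=np.load("scened.npy");p=np.load("scenep.npy");W=cloud("scene",d)
m=(p.max(2)<60)&(W[:,:,2]>75)&(W[:,:,2]<125)&(abs(W[:,:,0]-535)<40)&(W[:,:,1]>80)&(W[:,:,1]<160)
w=W[m];print("start",len(w),w.mean(0).round(1),np.percentile(w,[2,98],axis=0).round(1))
E
```

```text
65 [533.9 166.6 100.1] [[524.  153.8  82.8]
 [545.9 175.6 111.3]]
18.7 [520.6   35.11 396.47] [ 0.03  0.1  -0.25] -0.262457879819022 [ 0.38  0.22 -0.26 -0.   -1.1  -0.54]
start 67 [526.6 118.3  99.4] [[516.9 106.1  80.7]
 [539.7 126.5 111.2]]
```

```bash
python3 -c "
from bench import arm
print(arm.job_done())"
```

```text
the job is handed in; nothing more can be done
None
```

The carriage advanced about 48 mm to the next station, and the camera shows the knob back at its rest height (pin home) with the gripper clear. The job is handed in, but it returned no verdict.

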